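# Set the scale's display pole to its length mark and cam-lock it

### The arm

A 6-joint arm with a two-finger parallel gripper is mounted at the origin on the work surface. World frame = base frame: x ahead of the robot, y to its left, z up, the work surface at z = 0. Lengths are in mm, angles in degrees, forces in N, time in s.
With the tool pointing down it reaches from about 300 to 850 mm from the base axis. Payload 4.2 kg.
Tool frame: the origin (TCP) lies at the centre of the arm's flange, where the gripper is bolted on; the fingertips stand 191 mm ahead of it and the grasp point (between the pads) lies 172 mm ahead of it; z points along the fingers, x is the direction in which the jaws open and shut, and the axes are right-handed (so a half turn about z gives the same grasp; the last joint's range is limited). The gripper opens to 91 mm and grips with 3 to 60 N. Pads are 32 mm wide; open, the fingers measure 118 mm over their backs; the gripper's body (76 mm by 178 mm) begins 60 mm behind the grasp point.
Start: joints at [73.396, 18.312, 89.639, -0, 72.044, -1.146], TCP at [153.256, 554.198, 404.776] pointing down, gripper open.
Joint ranges: [-177.97, 177.97], [-48.28, 115.42], [12.27, 149.76], [-77.06, 257.06], [2.81, 150.46], [-146.56, 146.56]. Speed limits (degrees/s): [147.25, 147.25, 180, 180, 180, 180].

### API

Orientations are given as [roll, pitch, yaw] about the fixed x, y, z axes, in that order (R = Rz(yaw) Ry(pitch) Rx(roll)).
In Python, from workcell import telemetry, imaging, env gives the robot as it stands. The module is installed in compiled form; this text tells all that it offers.
- The arm moves only by the tool jog_arm, never from a script. Its argument "series" is a list of rows, each a list of 3 entries, a list of its own where there are three numbers: the shift along the world's x, y, z in mm, then the turn, a rotation vector about the world's x, y, z in rad, then the opening, from 0 (shut) to 1 (fully open). In form: [[[x, y, z], [ax, ay, az], jaw], ...]. A call has exactly 5 rows; each row is the pose to reach, as a shift and turn from the pose measured when the call began; what a row does not reach only later rows make up. A row lasts 1/12 s, in which the tool goes at most 41.7 mm and 7.16 degrees, less where a joint would pass 70% of its speed; a pose out of reach is approached as far as the arm can. A call with a gripper value outside its range is refused whole. The fingers move at their own pace and stop on an object; "squeeze" is the grip in N (left out, the last holds). Time passes only in rows, so rows that repeat a pose let the fingers close, or fill a call up. It gives the time, the measured TCP pose, the force and the opening at its end, in the units of the state.
- telemetry.state(): the state, without advancing time (a new reading comes with each control period).
- imaging.grab_frame(name): name is "scene" or "top" or "wrist"; returns a dict with "pixels" (384x512x3 uint8, red, green, blue), "fov_y" (degrees; the focal length in pixels is half the picture's height over the tangent of half this angle, whatever the lens; pixels are square), "cx", "cy" (the principal point, pixels), "k1" (the pictures are not rectified: a ray, as slopes to the right and down, at radius r is drawn at 1 + k1 r^2 times it, then the intrinsics apply), "R" (3x3) and "t" (3): a world point X has camera coordinates R X + t; the wrist camera has in their place "T_tool_cam" (4x4, takes a point from camera to tool coordinates, whose origin is the TCP and whose axes are the tool frame's). Camera axes: x right, y down, z forward; pixel columns grow to the right and rows downward; lengths in mm; the calibration is good to about 2 mm. A picture is of the moment at which its call begins: read the wrist's pose just before it. There is no depth.
- env.job_done(): hands the job in, once; it reports no verdict.
The state is a dict: "time_s": time; "qpos": joint angles; "qvel": joint speeds; "effort": joint torques, N m; "ee_pos": TCP position; "ee_rot": TCP orientation; "force": force on the tool from outside, world axes, zero at the start; "torque": the same for the moment, N m; "gripper_width": finger opening in mm.
Only numpy, scipy, OpenCV 4.12 (cv2) and the standard library are available. Lean on these libraries where they do the work, as an engineer would, in place of code of your own. Each camera call takes 0.05 s, during which the arm holds its last target.

### The job

The customer display of the counter scale is to go back on its pole: push the sprung leg of the pole down until its broad groove is level with the top of the cam ring, and with the lever still open hold it there a moment. Then, without letting go of the leg or letting it leave the mark, slide the cam lever round clockwise until it is fully shut. Finish with the gripper still holding the leg at its mark, ready for the display to be plugged on, and leave the other things on the counter where they stand.

Things in the scene. Friction and masses are not known exactly. Their poses are not given: they have to be found in the camera images.
- pole: Pole fixed to the counter; origin: centre of its underside on the vertical axis, z up; its yaw varies. Round foot 150 mm wide, 12 mm high; tube 40 mm wide; black clamp collar 54 mm wide, 101 to 135 mm high, with a clamp ear on its -x side reaching 40 mm out; on the collar the cam ring, its top 147 mm above the counter.
- ring_top (a point): Fixed point on the pole's axis at the upper face of the cam ring, 147 mm above the counter: the edge against which the length mark is read.
- leg: Sliding leg: upright round bar 28 mm in diameter on the pole's axis, rising out of the cam ring, with a spigot (20 mm wide, 12 mm high) on top. Origin: centre of the spigot's upper end. A spring lifts it (2 N at the upper stop, about 6 N at the mark); let go with the lever open, it springs up. It turns freely, also with the gripper. It stands 98 mm out of the ring at the start, 50 mm at the mark.
- leg_mark (a point): Centre, on the leg's axis, of the length mark: the one broad dark groove (3 mm) round the leg, 50 mm below the leg's upper end; the other lines on the leg are thin. At the start it is 48 mm above ring_top; the job wants it level with ring_top.
- leg_slide (a joint): Travel of the leg in m: 0 at its upper stop (start), grows as it is pushed down, 0.048 at the length mark, 0.062 at its lower stop.
- cam: Cam ring (58 mm wide, 12 mm high) that turns about the leg's axis, with an upright black lever blade pointing straight out: 6 mm thick, from 20 to 62 mm out from the axis, 1 to 21 mm above ring_top, round 12 mm post at its end. A finger holding the leg just above the ring sweeps the blade along when the gripper turns about the leg. Origin: on the axis, 12 mm below ring_top; x along the blade.
- lever_tab (a point): Point on the top edge of the lever blade, 25 mm out from the axis and 21 mm above ring_top.
- lever_end (a point): Top of the thumb post of the lever, 60 mm out from the axis and 21 mm above ring_top. The direction from ring_top to this point is the direction of the lever.
- cam_lever (a joint): Angle of the cam lever in rad: about 0 to 0.2 at the start (open, leg free), grows as the lever is turned clockwise seen from above, 0.90 fully shut against its stop (leg clamped). It stays where it is left; it takes about 0.1 to 0.3 N m to turn. From about 0.4 on it begins to clamp the leg.
- display_head: Bystander: the customer display lying on its back near the pole, white housing 190 x 75 x 34 mm (x, y, z) with a socket stub of 30 mm diameter. Origin: centre of the underside.
- jar_a: Bystander: closed amber jar with steel lid, 76 mm in diameter, 120 mm high. Origin: centre of the underside.
- jar_b: Bystander: closed clear jar with steel lid, 84 mm in diameter, 130 mm high. Origin: centre of the underside.
- mill: Bystander: dark wooden pepper mill, 54 mm in diameter, 132 mm high. Origin: centre of the underside.
- card_stand: Bystander: small wooden stand with a blank price card, 22 x 75 x 70 mm. Origin: centre of the underside.
- scoop: Bystander: aluminium scoop, 170 mm long, 62 mm wide. Origin: at its back wall, underside.
- bowl: Bystander: steel bowl, 150 mm in diameter, 55 mm high, on the platter of the counter scale, which stands to the right of the pole (about 110 mm high). Origin: centre of the underside.
- tin: Bystander: plain steel tin, 72 mm in diameter, 100 mm high. Origin: centre of the underside.
Mind the look-alikes: they are no part of the job. Of the things like the pole, leave any that is orange; of the rest the smaller one is meant.

How it is judged (in metres and radians):
On the way, in this order (a step that is already met when the one before it is completed fails the run):
1. the gripper holds the leg down at its length mark (within 4 mm) while the cam lever is still open (value of joint leg_slide between 0.044 and 0.052 m and value of joint cam_lever below 0.4 rad and contact force between the fingers and leg above 1 N), for 0.2 s.
2. the cam lever is shut with the leg still held at its mark (value of joint leg_slide between 0.044 and 0.052 m and value of joint cam_lever above 0.83 rad and contact force between the fingers and leg above 1 N), for 0.2 s.
At the end, for the whole second after the job is handed in: The leg stands at its length mark (groove within 4 mm of the top of the cam ring), the cam lever is shut (within 0.07 rad of its stop), and the gripper still holds the leg between its fingers, below the leg's upper end, with more than 2 N; all at rest (value of joint leg_slide between 0.044 and 0.052 m and value of joint cam_lever above 0.83 rad and contact force between the fingers and leg above 2 N and horizontal distance between the grasp point and leg below 0.02 m and z of the grasp point in the frame of leg below 0 m and linear speed of leg below 0.02 m/s); the arm keeps its last pose, push and grip.
It fails at once if the cam lever has begun to clamp while the leg is more than 7 mm off its mark (value of joint cam_lever above 0.4 rad and (value of joint leg_slide below 0.041 m or value of joint leg_slide above 0.055 m)).
It fails at once if the leg is let go once the cam lever has begun to clamp (value of joint cam_lever above 0.4 rad and contact force between the fingers and leg below 0.3 N).
It fails at once if another thing on the counter is shifted by more than 30 mm (distance of any of display_head, jar_a, jar_b, mill, card_stand, scoop, bowl, tin from where it was at the start of the episode above 0.03 m).
It also fails if it takes over 38 s, if anything falls off the work surface, if the arm or the gripper's body presses on something with over 40 N, if the wrist force passes 120 N, or if a joint passes its speed limit or range.

## Working session

There is one attempt and no reset: what is moved stays moved. The work goes in short steps, Python scripts to look and compute and a tool call to move; the robot and the scene stay as the last step left them, time stands still between calls to the robot, and variables do not carry over. Pictures are saved under pics/ and viewed, and the job is handed in when it is done.

Besides the shell and the picture viewer there is one more tool, called after "Request:" by a JSON object that holds its "name" and its "arguments", one argument or row to a line. jog_arm: Moves the arm, as the interface text tells. Its arguments: {"type":"object","properties":{"series":{"type":"array"},"squeeze":{"type":"number"}},"required":["series"]}

```bash
mkdir -p pics; cat > h.py <<'E'
import numpy as np, cv2, pickle
from workcell import telemetry, imaging, env
def grab(name,tag):
    s=telemetry.state(); f=imaging.grab_frame(name)
    cv2.imwrite(f'pics/{tag}.png',cv2.cvtColor(f['pixels'],cv2.COLOR_RGB2BGR))
    pickle.dump((s,f),open(f'pics/{tag}.pkl','wb')); return s,f
def load(tag): return pickle.load(open(f'pics/{tag}.pkl','rb'))
def K(f):
    fl=192/np.tan(np.radians(f['fov_y']/2)); return fl
def Rt(f,s):
    if 'R' in f and f.get('R') is not None: return np.array(f['R']),np.array(f['t']).ravel()
    from scipy.spatial.transform import Rotation as Ro
    T=np.array(f['T_tool_cam']); Rw=Ro.from_euler('xyz',s['ee_rot'],degrees=True).as_matrix()
    Rc=Rw@T[:3,:3]; c=Rw@T[:3,3]+np.array(s['ee_pos']); return Rc.T,-Rc.T@c
def ray(f,s,uv):
    fl=K(f); d=np.array([(uv[0]-f['cx'])/fl,(uv[1]-f['cy'])/fl]); x=d.copy()
    for _ in range(30): x=d/(1+f['k1']*(x@x))
    R,t=Rt(f,s); return -R.T@t, R.T@np.array([x[0],x[1],1.])
def onz(f,s,uv,z):
    c,d=ray(f,s,uv); return c+d*(z-c[2])/d[2]
def proj(f,s,X):
    R,t=Rt(f,s); p=R@np.array(X,float)+t; x=p[:2]/p[2]; x=x*(1+f['k1']*(x@x)); return x*K(f)+[f['cx'],f['cy']]
def two(f1,s1,a,f2,s2,b):
    c1,d1=ray(f1,s1,a);c2,d2=ray(f2,s2,b)
    k=np.linalg.lstsq(np.c_[d1,-d2],c2-c1,rcond=None)[0]
    p=c1+k[0]*d1;q=c2+k[1]*d2; return (p+q)/2,np.linalg.norm(p-q)
E
python3 - <<'E'
from h import *
for n in ['scene','top','wrist']:
    s,f=grab(n,n+'0')
print(s)
E
```

```text
{'time_s': 0.1, 'qpos': array([ 7.33947532e+01,  1.83480971e+01,  8.96976840e+01, -5.27081334e-04,
        7.20430745e+01, -1.14526539e+00]), 'qvel': array([ 1.88919477e-02,  6.16364386e-03,  5.60322078e-05,  8.87437815e-02,
       -1.14477667e-01, -8.42459599e-02]), 'effort': array([ 2.25632146e-03, -4.13336957e+01, -2.32511902e+01,  7.29033002e-02,
        4.21386422e-02, -6.00770591e-05]), 'ee_pos': array([153.23028456, 554.06575493, 404.01465838]), 'ee_rot': array([-1.79998725e+02,  8.88478110e-02,  7.45401825e+01]), 'force': array([-0.31398092,  0.13370189, -0.01931017]), 'torque': array([0.02707462, 0.04054668, 0.00513361]), 'gripper_width': 91.2771785215955}
```

View pics/scene0.png

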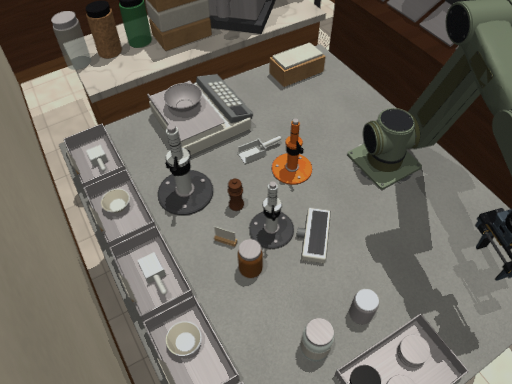

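View pics/top0.png

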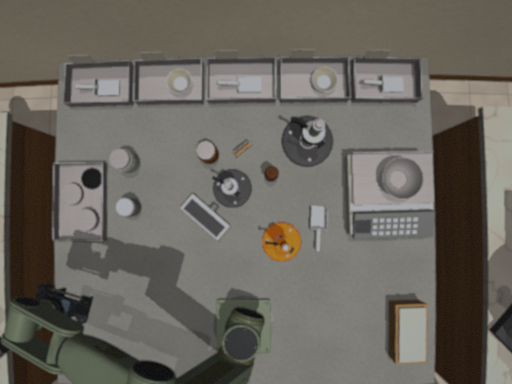

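View pics/wrist0.png

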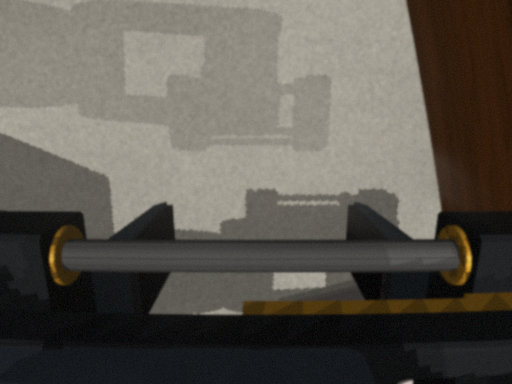

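The smaller dark pole is at scene ≈(272,215) and top ≈(231,187). The orange pole and the larger dark one are the look-alikes. Next I'll zoom in on the target.

```bash
python3 - <<'E'
from h import *
a=cv2.imread('pics/scene0.png')[170:270,210:340]; b=cv2.imread('pics/top0.png')[130:250,170:310]
cv2.imwrite('pics/sz.png',cv2.resize(a,None,fx=6,fy=6,interpolation=cv2.INTER_CUBIC))
cv2.imwrite('pics/tz.png',cv2.resize(b,None,fx=5,fy=5,interpolation=cv2.INTER_CUBIC))
s,f=load('top0');print(f['fov_y'],f['k1'],onz(f,s,(231,187),0),onz(f,s,(270,173),130))
s,f=load('wrist0');print(f['fov_y'],f['T_tool_cam'])
E
```

```text
50.76869123901166 -0.11259888296829235 [530.41722267  43.51561075   0.        ] [ 571.42486448 -103.49161929  130.        ]
58.673805441322926 [[ 9.99999940e-01  3.35266029e-04  8.69365584e-05 -1.20237222e-01]
 [-3.46303215e-04  9.72152456e-01  2.34349062e-01 -6.49408182e+01]
 [-5.94630933e-06 -2.34349078e-01  9.72152514e-01  2.04339078e+01]
 [ 0.00000000e+00  0.00000000e+00  0.00000000e+00  1.00000000e+00]]
```

View pics/sz.png

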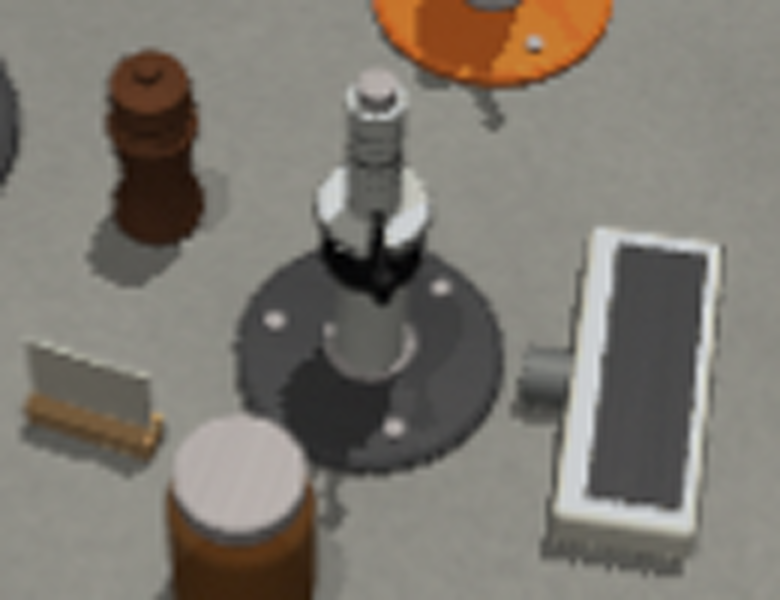

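View pics/tz.png

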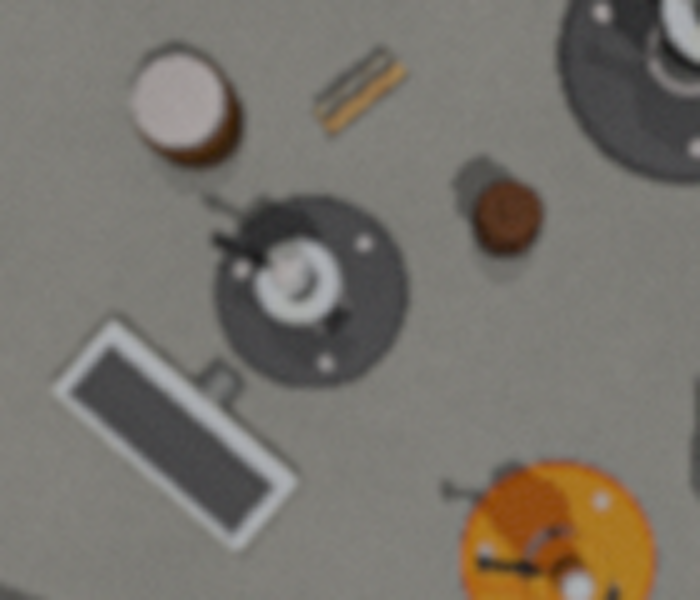

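```bash
python3 - <<'E'
from h import *
st,ft=load('top0');ss,fs=load('scene0')
T=lambda x,y:((x+.5)/5-.5+170,(y+.5)/5-.5+130)
S=lambda x,y:((x+.5)/6-.5+210,(y+.5)/6-.5+170)
print('foot',onz(ft,st,T(312,290),12)); print([onz(ft,st,T(*p),12) for p in [(216,290),(408,290)]])
print('ring',onz(ft,st,T(298,281),147))
print('spig',onz(ft,st,T(288,263),257-12+12-12))
print('sc spig',onz(fs,ss,S(378,78),257),'foot',onz(fs,ss,S(369,358),12), 'ring',onz(fs,ss,S(374,210),147))
print('lever',onz(ft,st,T(218,238),165))
print('lever base',onz(ft,st,T(265,263),165))
print('sc lever',onz(fs,ss,S(383,285),150), onz(fs,ss,S(380,225),168))
print('jarA',onz(ft,st,T(180,102),120),'card',onz(ft,st,T(362,90),40),'mill',onz(ft,st,T(508,216),132))
print('disp',[onz(ft,st,T(*p),34) for p in [(115,320),(55,388),(238,548),(298,480),(215,370)]])
E
```

```text
foot [527.42696266  38.86480105  12.        ]
[array([528.10150776, 112.36404147,  12.        ]), array([526.75968719, -34.41807754,  12.        ])]
ring [526.54866543  39.45773354 147.        ]
spig [532.59501091  38.57910909 245.        ]
sc spig [530.1642337   44.59437287 257.        ] foot [530.91615007  45.22460876  12.        ] ring [529.15796204  43.03526371 147.        ]
lever [555.70280536  93.20995195 165.        ]
lever base [538.12179087  60.80373098 165.        ]
sc lever [551.04650948  86.38841089 150.        ] [539.90606171  65.15270001 168.        ]
jarA [657.13190175 125.42516811 120.        ] card [676.46700442  -1.51642084  40.        ] mill [ 571.91481633 -107.67003488  132.        ]
disp [array([504.95479312, 186.43257684,  34.        ]), array([453.99877783, 232.16857941,  34.        ]), array([333.03219666,  94.22893424,  34.        ]), array([383.69039964,  48.79203095,  34.        ]), array([466.66688751, 110.81659966,  34.        ])]
```

Request:
{"name": "jog_arm", "arguments": {
  "series": [
    [[25,-26,30],[0,0,0.06],1],
    [[52,-54,60],[0,0,0.12],1],
    [[80,-82,75],[0,0,0.18],1],
    [[108,-111,76],[0,0,0.24],1],
    [[136,-140,76],[0,0,0.3],1]
  ]
}}

```text
time_s: 0.57
ee_pos: [283.7, 419.5, 481.6]
ee_rot: [179.9, -0.1, 92.0]
force: [1.0, 0.9, -1.1]
gripper_width: 91.4
```

```bash
python3 -c "
from h import *
s=telemetry.state();print(s['time_s'],s['ee_pos'],s['ee_rot'],s['qpos'])"
```

```text
0.5667 [283.72333785 419.45801389 481.58446033] [ 1.79873308e+02 -8.20831793e-02  9.19728254e+01] [ 5.46387251e+01  9.69119551e+00  9.03060159e+01 -5.17623927e-02
  7.98606936e+01 -3.73249603e+01]
```

Remaining: about (316,-324).

Request:
{"name": "jog_arm", "arguments": {
  "series": [
    [[28,-29,0],[0,0,0.06],1],
    [[56,-58,0],[0,0,0.12],1],
    [[84,-87,0],[0,0,0.18],1],
    [[112,-116,0],[0,0,0.24],1],
    [[140,-144,0],[0,0,0.3],1]
  ]
}}

```text
time_s: 0.98
ee_pos: [424.6, 273.6, 481.5]
ee_rot: [179.9, -0.1, 109.3]
force: [0.5, -0.2, 0.3]
gripper_width: 90.8
```

Request:
{"name": "jog_arm", "arguments": {
  "series": [
    [[28,-29,0],[0,0,0.06],1],
    [[56,-58,0],[0,0,0.12],1],
    [[84,-87,0],[0,0,0.18],1],
    [[112,-116,0],[0,0,0.24],1],
    [[140,-144,0],[0,0,0.3],1]
  ]
}}

```text
time_s: 1.4
ee_pos: [565.6, 127.6, 481.3]
ee_rot: [179.9, -0.1, 126.7]
force: [1.1, 0.3, 0.2]
gripper_width: 91.2
```

Request:
{"name": "jog_arm", "arguments": {
  "series": [
    [[20,-20,0],[0,0,0.02],1],
    [[30,-30,0],[0,0,0.03],1],
    [[30,-30,0],[0,0,0.03],1],
    [[30,-30,0],[0,0,0.03],1],
    [[30,-30,0],[0,0,0.03],1]
  ]
}}

```text
time_s: 1.82
ee_pos: [595.1, 98.2, 481.1]
ee_rot: [179.9, -0.2, 128.4]
force: [-0.3, -0.1, 0.5]
gripper_width: 91.2
```

```bash
python3 -c "
from h import *
s,f=grab('wrist','w1');print(s['time_s'],s['ee_pos'],s['ee_rot'],s['qpos'])
print(proj(f,s,(528,41,147)),proj(f,s,(528,41,245)))"
```

```text
1.8167 [595.09478714  98.18944923 481.10437447] [ 1.79938719e+02 -1.54087243e-01  1.28387847e+02] [   8.2373553    18.92670739   77.83718836    0.16516185   83.26053529
 -120.16982684]
[256.08968567  80.12803742] [254.64070174  67.8651716 ]
```

View pics/w1.png

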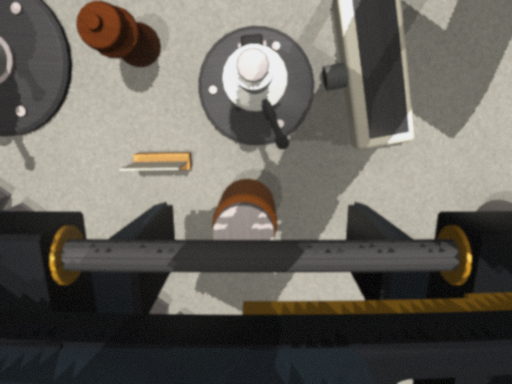

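The wrist view shows the pole clearly. The ring is around (255,77), the leg top around (253,62) and the lever end around (282,142).

```bash
python3 - <<'E'
from h import *
a=cv2.imread('pics/w1.png')[15:155,190:330]
cv2.imwrite('pics/w1z.png',cv2.resize(a,None,fx=4.2,fy=4.2,interpolation=cv2.INTER_CUBIC))
E
```

```text
(no output)
```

View pics/w1z.png

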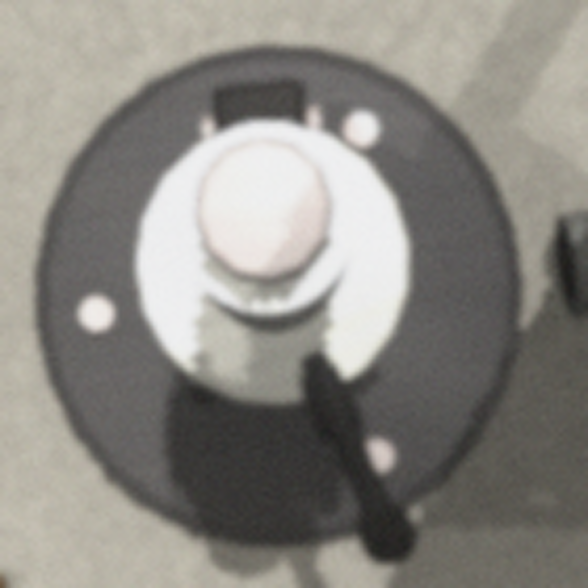

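```bash
python3 - <<'E'
from h import *
s,f=load('w1')
P=lambda x,y:((x+.5)/4.2-.5+190,(y+.5)/4.2-.5+15)
for n,p,z in [('foot',(278,295),12),('ring',(273,262),147),('spig',(264,208),245),('lever',(389,533),168),('leverin',(320,372),168),('ear',(262,100),125)]:
    print(n,onz(f,s,P(*p),z))
a=onz(f,s,P(389,533),168)
for c in ((529,42),): print(np.degrees(np.arctan2(a[1]-c[1],a[0]-c[0])), np.hypot(a[1]-c[1],a[0]-c[0]))
E
```

```text
foot [525.77493394  37.26014637  12.        ]
ring [526.71201268  38.33373434 147.        ]
spig [527.11540957  38.6459771  245.        ]
lever [554.86110394  90.87008869 168.        ]
leverin [538.63382966  59.95451838 168.        ]
ear [499.87969318  13.74103302 125.        ]
62.113074194955864 55.290887722710465
```

Request:
{"name": "jog_arm", "arguments": {
  "series": [
    [[-28,-24,0],[0,0,0.03],1],
    [[-54,-48,0],[0,0,0.06],1],
    [[-68,-60,0],[0,0,0.08],1],
    [[-68,-60,0],[0,0,0.08],1],
    [[-68,-60,0],[0,0,0.08],1]
  ]
}}

```text
time_s: 2.28
ee_pos: [525.8, 39.0, 482.3]
ee_rot: [179.8, -0.1, 133.0]
force: [0.2, 0.3, 1.1]
gripper_width: 91.2
```

```bash
python3 -c "
from h import *
s,f=grab('scene','s2');print(s['time_s'],s['ee_pos'],s['ee_rot'],s['qpos'])
a=cv2.imread('pics/s2.png')[110:270,190:350]
cv2.imwrite('pics/s2z.png',cv2.resize(a,None,fx=3.7,fy=3.7,interpolation=cv2.INTER_CUBIC))"
```

```text
2.2833 [525.82024542  39.03995694 482.25947109] [ 1.79814527e+02 -8.93047622e-02  1.33010244e+02] [   2.94484023   11.65833578   87.71382479    0.19031374   80.54342777
 -130.09638945]
```

View pics/s2z.png

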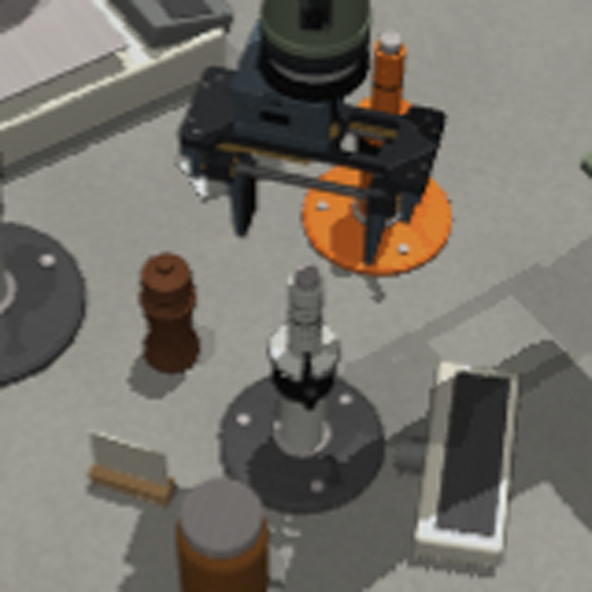

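```bash
python3 - <<'E'
from h import *
st,ft=load('top0')
T=lambda x,y:((x+.5)/5-.5+170,(y+.5)/5-.5+130)
o=onz(ft,st,T(560,558),12);print('orange foot',o,[np.round(onz(ft,st,T(578,588),z)) for z in (200,250,300)])
s,f=load('s2')
for z in (220,250,280,300): print(z,proj(f,s,[o[0],o[1],z]))
E
```

```text
orange foot [ 322.07971665 -148.12202026   12.        ] [array([ 317., -150.,  200.]), array([ 322., -147.,  250.]), array([ 326., -144.,  300.])]
220 [294.51566661 125.66631403]
250 [295.0201739  119.03487481]
280 [295.53811111 112.19677436]
300 [295.89106335 107.51907826]
```

Request:
{"name": "jog_arm", "arguments": {
  "series": [
    [[1,-0.5,-25],[0,0,0],1],
    [[1,-0.5,-50],[0,0,0],1],
    [[1,-0.5,-75],[0,0,0],1],
    [[1,-0.5,-90],[0,0,0],1],
    [[1,-0.5,-91],[0,0,0],1]
  ],
  "squeeze": 30
}}

```text
time_s: 2.75
ee_pos: [527.5, 40.0, 387.4]
ee_rot: [-179.9, -0.4, 133.1]
force: [-0.6, 0.5, 0.5]
gripper_width: 90.9
```

```bash
python3 -c "
from h import *
s,f=grab('scene','s3');print(s['time_s'],s['ee_pos'],s['ee_rot'],s['force'])
a=cv2.imread('pics/s3.png')[140:260,210:330]
cv2.imwrite('pics/s3z.png',cv2.resize(a,None,fx=4.9,fy=4.9,interpolation=cv2.INTER_CUBIC))"
```

```text
2.75 [527.50348454  39.99137918 387.44459051] [-179.89914367   -0.36453725  133.11456953] [-0.5711971   0.47519882  0.47320684]
```

View pics/s3z.png

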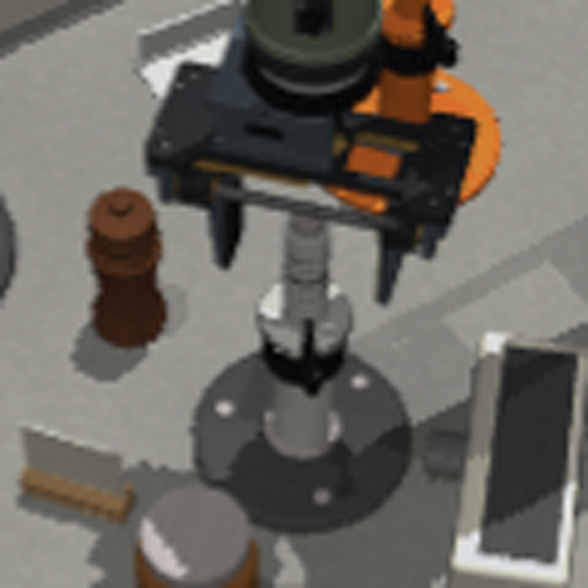

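Request:
{"name": "jog_arm", "arguments": {
  "series": [
    [[-0.5,-1.5,3.5],[0,0,0],1],
    [[-0.5,-1.5,3.5],[0,0,0],0.6],
    [[-0.5,-1.5,3.5],[0,0,0],0.4],
    [[-0.5,-1.5,3.5],[0,0,0],0.3],
    [[-0.5,-1.5,3.5],[0,0,0],0.2]
  ],
  "squeeze": 30
}}

```text
time_s: 3.22
ee_pos: [527.5, 38.4, 393.5]
ee_rot: [179.9, -0.2, 133.1]
force: [-0.6, 0.4, 0.5]
gripper_width: 67.5
```

Request:
{"name": "jog_arm", "arguments": {
  "series": [
    [[0,0,0],[0,0,0],0],
    [[0,0,0],[0,0,0],0],
    [[0,0,0],[0,0,0],0],
    [[0,0,0],[0,0,0],0],
    [[0,0,0],[0,0,0],0]
  ]
}}

```text
time_s: 3.63
ee_pos: [527.5, 38.3, 393.5]
ee_rot: [179.9, -0.2, 133.1]
force: [0.1, 0.1, 0.4]
gripper_width: 33.8
```

```bash
python3 -c "
from h import *
s,f=grab('wrist','w4');print(s['time_s'],s['ee_pos'],s['ee_rot'],s['force'],s['torque'],s['gripper_width'])"
```

```text
3.6333 [527.52941864  38.34706554 393.4875327 ] [179.90447999  -0.19455223 133.10133951] [0.13955536 0.057434   0.38965996] [0.05706496 0.03961825 0.00082606] 33.77305725555335
```

View pics/w4.png

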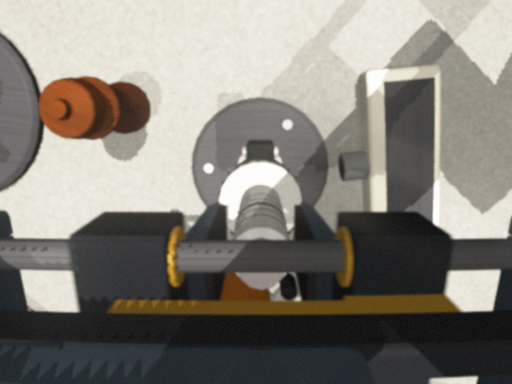

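Request:
{"name": "jog_arm", "arguments": {
  "series": [
    [[0,0,0],[0,0,0],0],
    [[0,0,0],[0,0,0],0],
    [[0,0,0],[0,0,0],0],
    [[0,0,0],[0,0,0],0],
    [[0,0,0],[0,0,0],0]
  ],
  "squeeze": 35
}}

```text
time_s: 4.1
ee_pos: [527.4, 38.5, 393.4]
ee_rot: [179.9, -0.2, 133.1]
force: [-0.7, 2.1, 0.5]
gripper_width: 27.4
```

```bash
python3 -c "
from h import *
s=telemetry.state();print(s['time_s'],s['ee_pos'],s['ee_rot'],s['force'],s['torque'],s['gripper_width'])"
```

```text
4.1 [527.39532948  38.51466356 393.43562355] [179.91011595  -0.22857426 133.10661806] [-0.67860896  2.05463377  0.48456391] [0.24260429 0.27943923 0.00106679] 27.42691088062892
```

Request:
{"name": "jog_arm", "arguments": {
  "series": [
    [[0,0,-8],[0,0,0],0],
    [[0,0,-16],[0,0,0],0],
    [[0,0,-24],[0,0,0],0],
    [[0,0,-32],[0,0,0],0],
    [[0,0,-36],[0,0,0],0]
  ]
}}

```text
time_s: 4.52
ee_pos: [527.4, 38.5, 356.4]
ee_rot: [179.9, -0.2, 133.1]
force: [-3.0, 1.4, 6.6]
gripper_width: 27.1
```

```bash
python3 -c "
from h import *
s=telemetry.state();print(s['time_s'],s['ee_pos'],s['ee_rot'],s['force'],s['torque'],s['gripper_width'])"
```

```text
4.5167 [527.44095464  38.50074926 356.43648771] [179.91114712  -0.22991618 133.10098162] [-3.00124929  1.38184124  6.55680225] [ 0.1864952   0.36465733 -0.01929899] 27.085963413003736
```

Request:
{"name": "jog_arm", "arguments": {
  "series": [
    [[0,0,-4],[0,0,0],0],
    [[0,0,-8],[0,0,0],0],
    [[0,0,-11],[0,0,0],0],
    [[0,0,-11],[0,0,0],0],
    [[0,0,-11],[0,0,0],0]
  ]
}}

```text
time_s: 4.93
ee_pos: [527.5, 38.5, 345.1]
ee_rot: [179.9, -0.2, 133.1]
force: [-2.6, 1.8, 5.8]
gripper_width: 27.4
```

```bash
python3 -c "
from h import *
s,f=grab('wrist','w5');print(s['time_s'],s['ee_pos'],s['ee_rot'],s['force'],s['torque'],s['gripper_width'])
s,f=grab('scene','s5')
a=cv2.imread('pics/s5.png')[150:260,210:330]
cv2.imwrite('pics/s5z.png',cv2.resize(a,None,fx=5,fy=5,interpolation=cv2.INTER_CUBIC))
a=cv2.imread('pics/w5.png')[80:300,150:370]
cv2.imwrite('pics/w5z.png',cv2.resize(a,None,fx=2.7,fy=2.7,interpolation=cv2.INTER_CUBIC))"
```

```text
4.9333 [527.45640184  38.52305663 345.06592713] [179.91073844  -0.23407614 133.10320483] [-2.55238871  1.80920743  5.84280875] [0.13713632 0.46140507 0.01087463] 27.396696719877582
```

View pics/s5z.png

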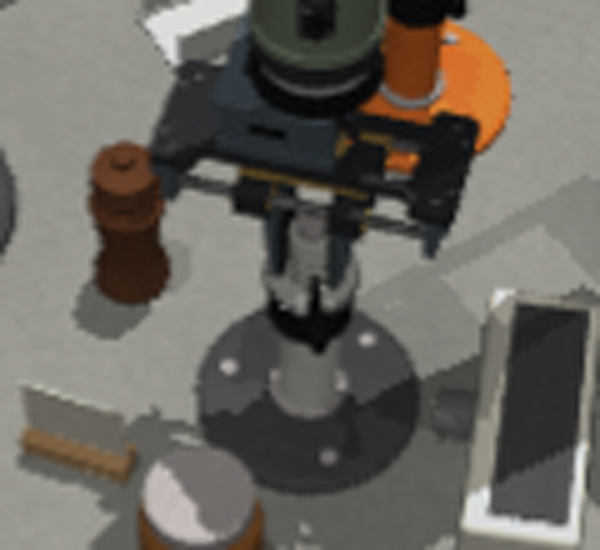

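View pics/w5z.png

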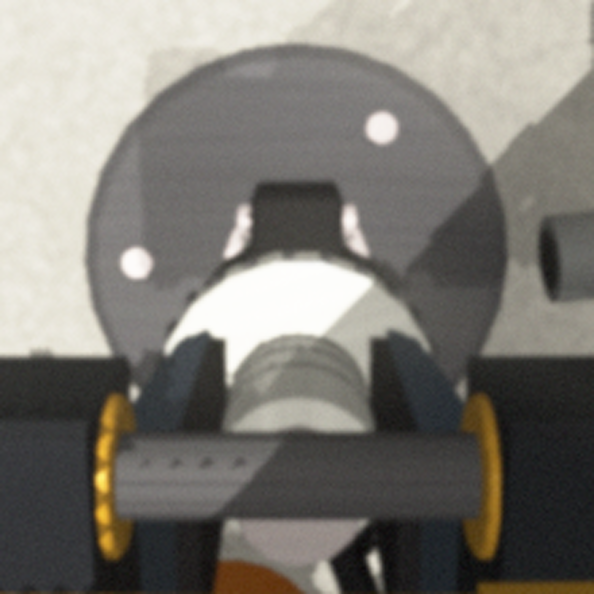

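```bash
python3 - <<'E'
from h import *
s,f=load('w5')
c,_=ray(f,s,(256,192)); ax=np.array([527.2,38.5]); d=(c[:2]-ax);d/=np.linalg.norm(d)
for dz in (138,147,152,157,162,167,172,177,185): 
    p=proj(f,s,[*(ax+14*d),dz]); print(dz,p, (p+.5-[150,80])*2.7)
a=cv2.imread('pics/w5.png')[185:260,215:300]
cv2.imwrite('pics/w5y.png',cv2.resize(a,None,fx=7,fy=7,interpolation=cv2.INTER_CUBIC))
E
```

```text
138 [259.54464086 198.94494001] [297.12053033 322.50133803]
147 [259.58350286 203.34281056] [297.22545773 334.37558852]
152 [259.60672953 205.97064676] [297.28816973 341.47074626]
157 [259.63124816 208.74413446] [297.35437004 348.95916305]
162 [259.65716898 211.67565298] [297.42435625 356.87426305]
167 [259.68461502 214.77901591] [297.49846056 365.25334296]
172 [259.71372405 218.06968347] [297.57705495 374.13814538]
177 [259.74465082 221.56501342] [297.66055722 383.57553624]
185 [259.7983583  227.63298628] [297.80556741 399.95906295]
```

View pics/w5y.png

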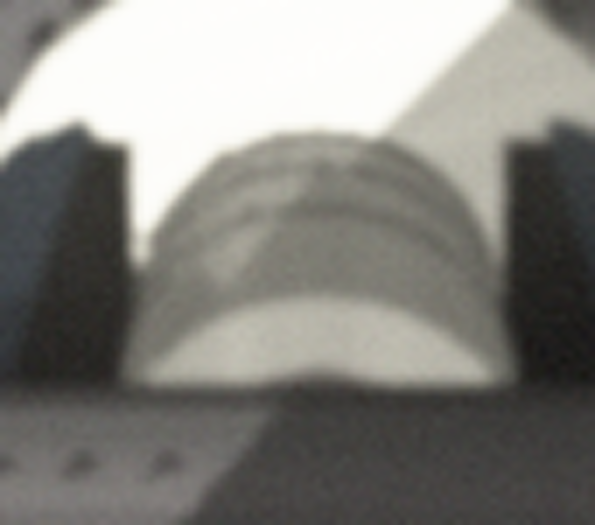

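The projections match. The shoulder is at row 227.6, which is z = 185, so the leg is at its mark within about 1 mm. The hold time has passed, so I'll turn clockwise now.

Request:
{"name": "jog_arm", "arguments": {
  "series": [
    [[0,0,0],[0,0,-0.06],0],
    [[0,0,0],[0,0,-0.12],0],
    [[0,0,0],[0,0,-0.18],0],
    [[0,0,0],[0,0,-0.24],0],
    [[0,0,0],[0,0,-0.3],0]
  ]
}}

```text
time_s: 5.45
ee_pos: [527.3, 38.4, 345.0]
ee_rot: [179.9, -0.2, 115.8]
force: [-2.2, 0.1, 6.7]
gripper_width: 27.2
```

```bash
python3 -c "
from h import *
s=telemetry.state();print(s['time_s'],s['ee_pos'],s['ee_rot'],s['force'],s['torque'],s['gripper_width'])"
```

```text
5.45 [527.32479862  38.415189   345.01319777] [179.93129818  -0.21285025 115.77890424] [-2.23719568  0.05777326  6.65586674] [0.04059356 0.51025788 0.15067677] 27.22172527930063
```

Request:
{"name": "jog_arm", "arguments": {
  "series": [
    [[0,0,0],[0,0,-0.05],0],
    [[0,0,0],[0,0,-0.1],0],
    [[0,0,0],[0,0,-0.15],0],
    [[0,0,0],[0,0,-0.2],0],
    [[0,0,0],[0,0,-0.25],0]
  ]
}}

```text
time_s: 5.87
ee_pos: [527.2, 38.3, 345.0]
ee_rot: [179.9, -0.2, 101.3]
force: [-2.5, 0.9, 7.4]
gripper_width: 27.4
```

```bash
python3 -c "
from h import *
s=telemetry.state();print(s['time_s'],s['ee_pos'],s['ee_rot'],s['force'],s['torque'],s['gripper_width'])"
```

```text
5.8667 [527.22359875  38.3245834  344.95864042] [179.94366052  -0.19420238 101.34967921] [-2.52700139  0.94816691  7.39124431] [0.20387255 0.62770876 0.21974474] 27.404597275632476
```

```bash
python3 -c "
from h import *
s,f=grab('scene','s6')
a=cv2.imread('pics/s6.png')[170:250,230:310]
cv2.imwrite('pics/s6z.png',cv2.resize(a,None,fx=7,fy=7,interpolation=cv2.INTER_CUBIC))"
```

```text
(no output)
```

View pics/s6z.png

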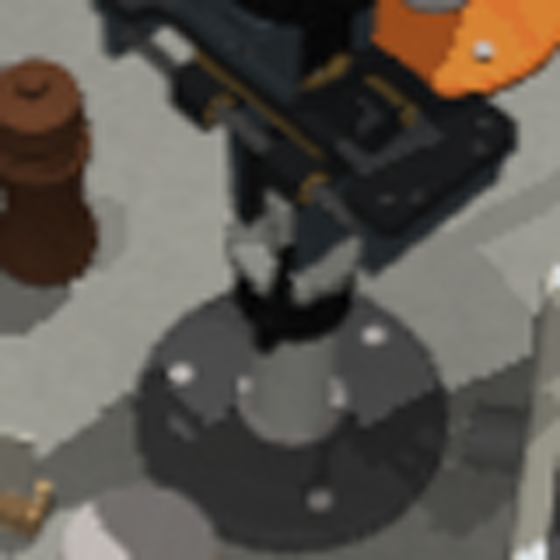

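The lever is being swept along; its end has moved to the left. I'll keep turning.

Request:
{"name": "jog_arm", "arguments": {
  "series": [
    [[0,0,0],[0,0,-0.05],0],
    [[0,0,0],[0,0,-0.1],0],
    [[0,0,0],[0,0,-0.15],0],
    [[0,0,0],[0,0,-0.2],0],
    [[0,0,0],[0,0,-0.25],0]
  ]
}}

```text
time_s: 6.33
ee_pos: [527.1, 38.3, 345.0]
ee_rot: [179.9, -0.2, 86.8]
force: [-3.1, 0.0, 7.1]
gripper_width: 27.4
```

```bash
python3 -c "
from h import *
s=telemetry.state();print(s['time_s'],s['ee_pos'],s['ee_rot'],s['force'],s['torque'],s['gripper_width'])"
```

```text
6.3333 [527.14813802  38.28331717 344.97075363] [ 1.79934116e+02 -1.75832690e-01  8.68250637e+01] [-3.10904676  0.01930747  7.05154572] [0.19993391 0.51604102 0.29522307] 27.445813726005404
```

Next, smaller steps while I watch the torque for the stop.

Request:
{"name": "jog_arm", "arguments": {
  "series": [
    [[0,0,0],[0,0,-0.03],0],
    [[0,0,0],[0,0,-0.06],0],
    [[0,0,0],[0,0,-0.09],0],
    [[0,0,0],[0,0,-0.12],0],
    [[0,0,0],[0,0,-0.12],0]
  ]
}}

```text
time_s: 6.75
ee_pos: [527.1, 38.3, 344.9]
ee_rot: [179.9, -0.2, 79.9]
force: [-3.1, 0.4, 7.7]
gripper_width: 27.3
```

```bash
python3 -c "
from h import *
s=telemetry.state();print(s['time_s'],s['ee_pos'],s['ee_rot'],s['force'],s['torque'],s['gripper_width'])"
```

```text
6.75 [527.07463826  38.28487739 344.94977479] [ 1.79927442e+02 -1.69625348e-01  7.99391668e+01] [-3.07979595  0.38442648  7.67476647] [0.2817722  0.50844232 0.17991049] 27.296158378515244
```

Request:
{"name": "jog_arm", "arguments": {
  "series": [
    [[0,0,0],[0,0,-0.02],0],
    [[0,0,0],[0,0,-0.04],0],
    [[0,0,0],[0,0,-0.06],0],
    [[0,0,0],[0,0,-0.08],0],
    [[0,0,0],[0,0,-0.1],0]
  ]
}}

```text
time_s: 7.17
ee_pos: [527.0, 38.3, 345.0]
ee_rot: [179.9, -0.2, 74.2]
force: [-3.1, 0.6, 7.5]
gripper_width: 27.3
```

```bash
python3 -c "
from h import *
s=telemetry.state();print(s['time_s'],s['ee_pos'],s['ee_rot'],s['force'],s['torque'],s['gripper_width'])"
```

```text
7.1667 [527.02207985  38.29757917 344.97731316] [ 1.79912204e+02 -1.61919749e-01  7.42190750e+01] [-3.14911792  0.62760672  7.49606736] [0.31192307 0.53782663 0.32724299] 27.319150204365947
```

Request:
{"name": "jog_arm", "arguments": {
  "series": [
    [[0,0,0],[0,0,-0.02],0],
    [[0,0,0],[0,0,-0.04],0],
    [[0,0,0],[0,0,-0.06],0],
    [[0,0,0],[0,0,-0.08],0],
    [[0,0,0],[0,0,-0.1],0]
  ]
}}

```text
time_s: 7.58
ee_pos: [526.8, 38.6, 344.9]
ee_rot: [179.9, -0.2, 68.6]
force: [-4.3, 2.5, 9.5]
gripper_width: 27.6
```

```bash
python3 -c "
from h import *
s,f=grab('wrist','w8');print(s['time_s'],s['ee_pos'],s['ee_rot'],s['force'],s['torque'],s['gripper_width'],s['qpos'])
s,f=grab('scene','s8')
a=cv2.imread('pics/s8.png')[170:250,230:310]
cv2.imwrite('pics/s8z.png',cv2.resize(a,None,fx=7,fy=7,interpolation=cv2.INTER_CUBIC))"
```

```text
7.5833 [526.81059586  38.57344459 344.93994175] [ 1.79946734e+02 -1.65236675e-01  6.85973602e+01] [-4.30645358  2.47961971  9.45675081] [0.64353892 0.7897129  1.01151513] 27.636735391125402 [  2.90497469  16.78196247 101.06932042   0.145675    62.03223227
 -65.7604959 ]
```

View pics/s8z.png

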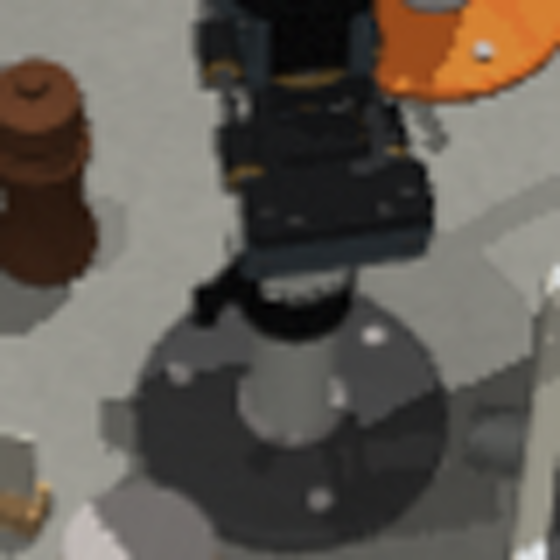

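View pics/w8.png

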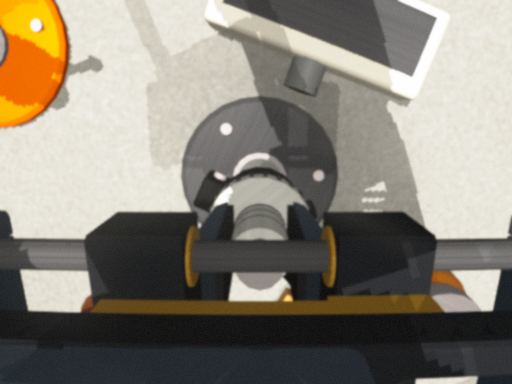

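Request:
{"name": "jog_arm", "arguments": {
  "series": [
    [[0,0,0],[0,0,-0.01],0],
    [[0,0,0],[0,0,-0.02],0],
    [[0,0,0],[0,0,-0.03],0],
    [[0,0,0],[0,0,-0.03],0],
    [[0,0,0],[0,0,-0.03],0]
  ]
}}

```text
time_s: 8.1
ee_pos: [526.3, 38.9, 345.0]
ee_rot: [-180.0, -0.1, 67.1]
force: [-5.2, 1.2, 9.2]
gripper_width: 27.3
```

```bash
python3 -c "
from h import *
s,f=grab('top','t9');print(s['time_s'],s['ee_pos'],s['ee_rot'],s['force'],s['torque'],s['gripper_width'])
s8,f8=load('s8')
for u in [(207,290),(207,300),(207,310)]:
  p=onz(f8,s8,((u[0]+.5)/7-.5+230,(u[1]+.5)/7-.5+170),160);print(p,np.degrees(np.arctan2(p[1]-38.5,p[0]-527)),np.hypot(p[1]-38.5,p[0]-527))
for b in range(4,30,4):
  r=np.radians(b);X=[527+60*np.cos(r),38.5+60*np.sin(r)];print(b,[(proj(f8,s8,X+[z])+.5-[230,170])*7 for z in (168,150)])
"
```

```text
8.1 [526.28839639  38.8945413  344.9956786 ] [-1.79977150e+02 -1.43894358e-01  6.70651250e+01] [-5.20508493  1.17722597  9.15200849] [0.5262679  0.75188394 0.85388095] 27.345670857622068
[579.7276045   51.20896601 160.        ] 13.551553116122829 54.23760773794685
[582.41919538  55.68476925 160.        ] 17.22798114706784 58.02243971766499
[585.09798049  60.13937424 160.        ] 20.428523312030045 61.997079405319504
4 [array([182.83212805, 272.81534063]), array([183.30072253, 297.00977123])]
8 [array([188.70462373, 279.19016613]), array([189.1112944 , 303.35370851])]
12 [array([195.12989257, 285.23027097]), array([195.46847519, 309.36437585])]
16 [array([202.07734022, 290.90304147]), array([202.34198425, 315.00935816])]
20 [array([209.51325753, 296.17758658]), array([209.69846841, 320.25795651])]
24 [array([217.40097746, 301.02495495]), array([217.50165743, 325.08140307])]
28 [array([225.70105862, 305.41834331]), array([225.71254555, 329.45306736])]
```

```bash
python3 -c "
from h import *
s,f=grab('scene','s9')
a=cv2.imread('pics/s9.png')[170:250,230:310];b=cv2.imread('pics/s8.png')[170:250,230:310]
a=np.hstack([b[30:60,15:60],a[30:60,15:60]])
cv2.imwrite('pics/s9z.png',cv2.resize(a,None,fx=8,fy=8,interpolation=cv2.INTER_CUBIC))"
```

```text
(no output)
```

View pics/s9z.png

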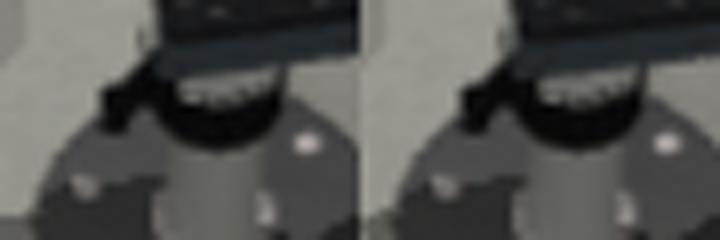

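Request:
{"name": "jog_arm", "arguments": {
  "series": [
    [[0,0,0],[0,0,-0.015],0],
    [[0,0,0],[0,0,-0.03],0],
    [[0,0,0],[0,0,-0.04],0],
    [[0,0,0],[0,0,-0.04],0],
    [[0,0,0],[0,0,-0.04],0]
  ]
}}

```text
time_s: 8.62
ee_pos: [525.9, 39.3, 345.1]
ee_rot: [-179.9, -0.2, 64.9]
force: [-4.4, 2.8, 8.1]
gripper_width: 28.0
```

```bash
python3 -c "
from h import *
s,f=grab('wrist','w10');print(s['time_s'],s['ee_pos'],s['ee_rot'],s['force'],s['torque'],s['gripper_width'])
s,f=grab('scene','s10')
a=cv2.imread('pics/s10.png')[170:250,230:310];b=cv2.imread('pics/s8.png')[170:250,230:310]
d=cv2.imread('pics/w10.png');
a=np.hstack([b[30:60,15:60],a[30:60,15:60]])
cv2.imwrite('pics/s10z.png',cv2.resize(a,None,fx=8,fy=8,interpolation=cv2.INTER_CUBIC))
e=np.hstack([cv2.imread('pics/w8.png')[140:250,180:300],d[140:250,180:300]])
cv2.imwrite('pics/w10z.png',cv2.resize(e,None,fx=3.3,fy=3.3,interpolation=cv2.INTER_CUBIC))
"
```

```text
8.6167 [525.86162842  39.31333191 345.10217208] [-1.79918850e+02 -1.54550889e-01  6.49209871e+01] [-4.44401311  2.8245649   8.09954162] [0.67455429 0.73532997 0.89226656] 27.955988792516695
```

View pics/s10z.png

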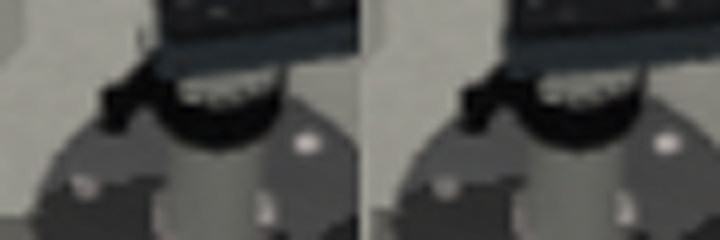

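View pics/w10z.png

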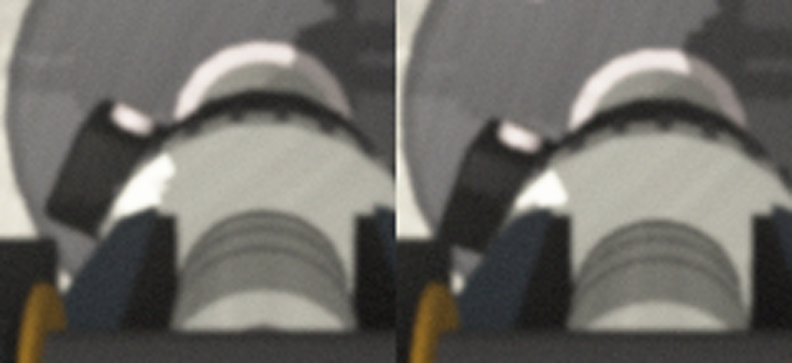

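The lever stayed put while the gripper twisted 3.7° further, so it is against its stop. I'll hold, check the mark once more, then hand in.

Request:
{"name": "jog_arm", "arguments": {
  "series": [
    [[0,0,0],[0,0,0],0],
    [[0,0,0],[0,0,0],0],
    [[0,0,0],[0,0,0],0],
    [[0,0,0],[0,0,0],0],
    [[0,0,0],[0,0,0],0]
  ]
}}

```text
time_s: 9.13
ee_pos: [525.8, 39.4, 345.1]
ee_rot: [-179.9, -0.1, 65.1]
force: [-4.5, 1.2, 6.8]
gripper_width: 27.4
```

```bash
python3 - <<'E'
from h import *
s,f=grab('wrist','w11');print(s['time_s'],s['ee_pos'],s['ee_rot'],s['force'],s['torque'],s['gripper_width'],s['qvel'])
a=cv2.imread('pics/w11.png')[185:260,215:300]
cv2.imwrite('pics/w11y.png',cv2.resize(a,None,fx=7,fy=7,interpolation=cv2.INTER_CUBIC))
c,_=ray(f,s,(256,192)); ax=np.array([527.,38.5]); d=(c[:2]-ax);d/=np.linalg.norm(d)
for z in (147,181,185,189): print(z,(proj(f,s,[*(ax+14*d),z])+.5-[215,185])*7)
E
```

```text
9.1333 [525.78751817  39.38849125 345.1075984 ] [-1.79937582e+02 -1.37047216e-01  6.50759236e+01] [-4.50634005  1.18268806  6.75013217] [0.35914369 0.47488499 0.79289223] 27.426863188588577 [ 0.05837485 -0.0706499  -0.00575179 -0.04068674  0.01628094 -0.09025712]
147 [309.67083709 154.12950821]
181 [309.04018445 305.43580565]
185 [308.94796558 327.64784883]
189 [308.85091705 351.04743316]
```

View pics/w11y.png

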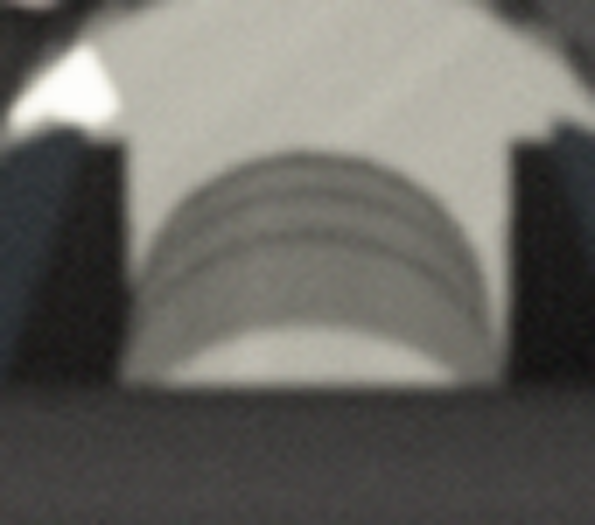

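The base edge is at 153 px against 154 expected, and the shoulder at 326 against 327.6. The leg is still at its mark, so I'm handing in.

```bash
python3 -c "
from workcell import env
print(env.job_done())"
```

```text
the job is handed in; nothing more can be done
None
```

I gripped the leg of the smaller dark pole with 35 N and pushed it down about 48 mm to its mark. I held it there with the lever open, then turned the gripper clockwise about the leg until the lever stopped. The job is handed in at about 9 s on the robot's clock, with the gripper still holding the leg; it reports no verdict.

- **Leg at its mark:** the arm's travel since gripping was 48.3 mm. In the last wrist picture the leg's shoulder and base line up within about 1 mm of where they should be. I could not see the broad groove itself as a distinct line, so this rests on those two edges.
- **Lever shut:** in the scene pictures the lever did not move while the gripper twisted 3.7° further. The twisting torque had also risen from 0.3 to about 0.9 N m. The lever angle was only estimated from the pictures, as turned about 45° from its start.
- **Small drift:** pressing against the stop pushed the gripper about 1.5 mm sideways, and a torque of about 0.8 N m remained at hand-in.
- **Other things on the counter:** nothing looked disturbed in the pictures, but I did not measure their final positions.

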